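Fetch the mate gourd from behind the jars

TASK

I want the wooden gourd that is hemmed in behind the three glass jars on the teak plank: first move all three jars over to the steel tray, standing upright, then take the gourd out and stand it in the middle of the cork coaster, and finally put every jar back upright on the very spot where it stood. Set things down without dropping or tipping them, and leave the bombilla and the scoop where they lie.

Things in the scene. Friction and masses are not known exactly. Their poses are not given: they have to be found in the camera images.
- jar_slim: the slim, tallest empty glass jar, straight-sided, with a round steel twist cap: 148 mm tall over all, cap 48 mm across and 18 mm high, glass 46 mm across, about 0.2 kg, cap screwed on tight (one rigid piece). Origin: centre of its underside, z axis up along the jar. Starts on the plank at one of three places round the front of the gourd. Can be gripped from above by the cap
- jar_medium: the medium glass jar of the same make: 134 mm tall, cap 58 mm across and 18 mm high, glass 56 mm across, about 0.25 kg. Origin: centre of its underside, z up
- jar_wide: the wide, lowest glass jar of the same make: 120 mm tall, cap 68 mm across and 18 mm high, glass 66 mm across, about 0.3 kg. Origin: centre of its underside, z up
- gourd: dark wooden drinking gourd (open cup) with a steel rim: 85 mm tall, 66 mm wide from 16 to 66 mm above its foot, 59 mm at the rim, about 0.16 kg. Origin: centre of its underside, z up. Starts near the back of the plank, the jars 80 mm from it (centres), one in front and one to each side of that, too close for a finger between. Grip from above by its sides, 55 mm above its foot
- tray: low dark steel serving tray on the tiled bench, fixed, left or right of the middle in front of the plank: 140 mm (its x) by 310 mm (its y) outside, rim 16 mm high, walls and floor 5 mm thick, so its inner floor is 5 mm above the bench. Origin: centre of its underside (on the bench). The three jars fit in a row along its y at 95 mm spacing
- coaster: round cork coaster on the bench, fixed, on the other side from the tray: 100 mm across, 5 mm thick. Origin: centre of its underside (on the bench)
- plank: teak plank fixed on the bench against the low back wall (wall top 105 mm above the bench), 200 mm deep (x) and 580 mm long (y), its top 30 mm above the bench, with a 45 mm high, 12 mm thick upstand along its back edge (inner face 88 mm behind the middle) and a white tilt-out bin 175 mm tall off its right (-y) end. Origin: centre of the plank, at bench height
- bombilla: curved steel drinking straw with a flat round strainer, 170 mm long and 7 mm thick, lying on the plank near its left (+y) end, pointing roughly along x; to be left alone. Origin: near its middle, on its underside
- scoop: small steel scoop with a wooden handle, 145 mm long, 44 mm wide, 26 mm high, lying on the bench between tray and coaster, in front of the plank; to be left alone. Origin: where handle and scoop meet, on its underside; the scoop's mouth lies towards its +x
There are look-alikes about, which are no part of the job. Of the things like the coaster, leave any that is blue, orange or pink; of the rest the larger one is meant.

How it is judged:
By the outcome, as a careful person would: the job done as asked, in the order asked, and still so for the second after the job is handed in, with the robot touching nothing.
It also fails if it takes over 144 s, if anything falls off the work surface, if the arm or the gripper's body presses on something with over 40 N, if the wrist force passes 120 N, or if a joint passes its speed limit or range.

ROBOT

A 7-joint arm with a two-finger parallel gripper is mounted at the origin on the work surface. World frame = base frame: x ahead of the robot, y to its left, z up, the work surface at z = 0. Lengths are in m, angles in degrees, forces in N, time in s.
With the tool pointing down it reaches from about 0.35 to 0.775 m from the base axis. Payload 3.1 kg.
Tool frame: the origin (TCP) lies midway between the tips of the shut fingers; the grasp point (between the pads) lies r.grip_point_offset behind it (r.grip_point_offset is the distance from the TCP to the grasp point, in m); z points along the fingers, y is the line along which they close (so a half turn about z gives the same grasp; the last joint's range is limited). The gripper opens to 85 mm and grips with 20 to 120 N. Pads are 22 mm wide; open, the fingers measure 114 mm over their backs; the gripper's body (76 mm by 85 mm) begins 54 mm behind the grasp point. The pads swing forward as they close: fully open they stand 13 mm farther back than shut.
Start: joints at [-68.107, 17.813, 0.802, 86.603, -0.252, 75.585, -1.558], TCP at [0.226, 0.501, 0.231] pointing down, gripper open.
Joint ranges: [-154.91, 154.91], [-16.99, 109.72], [-72.82, 74.43], [7.12, 147.25], [-82.49, 262.49], [11.32, 116.49], [-174.64, 174.64]. Speed limits (degrees/s): [159.86, 159.86, 180, 180, 180, 180, 180].

INTERFACE

Orientations are given as a 3x3 rotation matrix whose columns are the frame's x, y, z axes.
In Python, from bench import r gives the robot as it stands.
- The arm moves only by the shell command python3 -m handwheel 'ROWS'. ROWS is JSON, one flat list of numbers, 7 for each row, row after row: the closure, from 0 (fully open) to 1 (shut), then the shift along the tool's x, y, z as a fraction of full scale, then the turn, a rotation vector about the tool's x, y, z as a fraction of full scale. A call has 1 to 8 rows; each row is the pose to reach, as a shift and turn from the pose commanded when the call began, along the tool's axes at that moment; what a row does not reach only later rows make up. Full scale, the value 1, is 120 mm for a shift and 45 degrees for a turn. A row lasts 1/10 s, in which the tool goes at most 50 mm and 8.59 degrees, less where a joint would pass 70% of its speed; a pose out of reach is approached as far as the arm can. A call with a number of a shift or a turn outside -1 to 1 is refused whole. A call with a gripper value outside its range is refused whole. The fingers move at their own pace and stop on an object; the grip force is fixed at half the most. Time passes only in rows, so rows that repeat a pose let the fingers close. It gives the time, the measured TCP pose, the force, the opening and the grip force at its end, in the units of the state.
- r.observe(): the state, without advancing time (a new reading comes with each control period).
- r.snapshot(name): name is "side" or "top" or "wrist"; returns a dict with "frame" (420x560x3 uint8, blue, green, red), "z_map" (420x560 float32, m along the optical axis (not along the pixel's ray), 0 where there is no reading), "K" (3x3 intrinsics, pixels), "k1" (the pictures are not rectified: a ray, as slopes to the right and down, at radius r is drawn at 1 + k1 r^2 times it, then the intrinsics apply), "R" (3x3) and "t" (3): a world point X has camera coordinates R X + t. Camera axes: x right, y down, z forward; pixel columns grow to the right and rows downward; lengths in m; the calibration is good to about 2 mm. A picture is of the moment at which its call begins.
- r.sign_off(): hands the job in; it is judged then, once.
The state is a dict: "time_s": time; "qpos": joint angles; "dq": joint speeds; "effort": joint torques, N m; "position": TCP position; "ee_rot": TCP orientation; "contact_force": force on the tool from outside, world axes, zero at the start; "torque": the same for the moment, N m; "finger_gap": finger opening in m; "grasp_force": force on a finger pad.
Only numpy, scipy, OpenCV 4.12 (cv2) and the standard library are available. Lean on these libraries where they do the work, as an engineer would, in place of code of your own. Each camera call takes 0.05 s, during which the arm holds its last target. There are 200 camera calls.

## Working session

There is one attempt and no reset: what is moved stays moved. The work goes in short steps, Python scripts to look and compute and a shell command to move; the robot and the scene stay as the last step left them, time stands still between calls to the robot, and variables do not carry over. Pictures are saved under pics/ and viewed, at most 14 in all, crops included, and the job is handed in when it is done.

```bash
ls; mkdir -p pics
cat > h.py <<'E'
import numpy as np, cv2
from bench import r
def cloud(s):
    z=s["z_map"];K=s["K"];h,w=z.shape
    u,v=np.meshgrid(np.arange(w),np.arange(h))
    p=np.stack([u,v],-1).reshape(-1,1,2).astype(np.float64)
    d=np.array([s["k1"],0,0,0,0],float)
    n=cv2.undistortPoints(p,np.array(K,float),d).reshape(h,w,2)
    c=np.dstack([n*z[...,None],z])
    X=(c-np.array(s["t"]))@np.array(s["R"])
    X[z==0]=np.nan
    return X
E
python3 - <<'E'
from h import *
o=r.observe(); print({k:np.round(v,3).tolist() for k,v in o.items()}, r.grip_point_offset)
for n in("top","side"):
    s=r.snapshot(n); cv2.imwrite(f"pics/{n}0.png",s["frame"]); np.save(n+"0.npy",cloud(s)); print(n,s["k1"],np.round(-np.array(s["R"]).T@s["t"],3))
E
```

```text
pics
{'time_s': 0.0, 'qpos': [-68.108, 17.861, 0.803, 86.69, -0.252, 75.583, -1.56], 'dq': [-0.054, -0.004, 0.095, 0.031, -0.043, 0.0, 0.041], 'effort': [-0.0, -37.991, 0.146, -23.059, 0.012, 0.013, 0.0], 'position': [0.226, 0.501, 0.23], 'ee_rot': [[-0.912, 0.411, -0.001], [0.411, 0.912, -0.002], [-0.0, -0.002, -1.0]], 'contact_force': [-0.409, 0.193, -0.049], 'torque': [-0.021, 0.004, 0.022], 'grasp_force': 0.0, 'finger_gap': 0.085} 0.0187
top -0.11701993037759725 [ 0.382 -0.093  1.222]
side -0.19275892213445425 [ 0.393 -0.953  1.042]
```

View pics/top0.png

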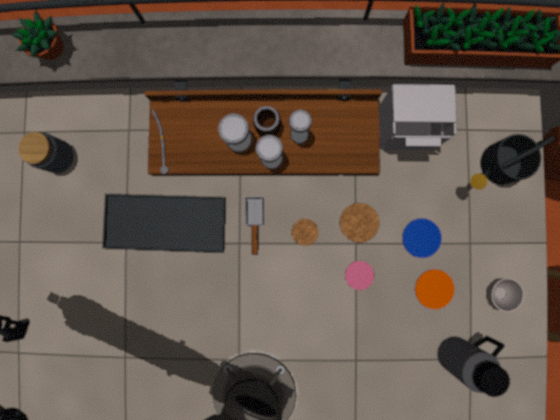

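View pics/side0.png

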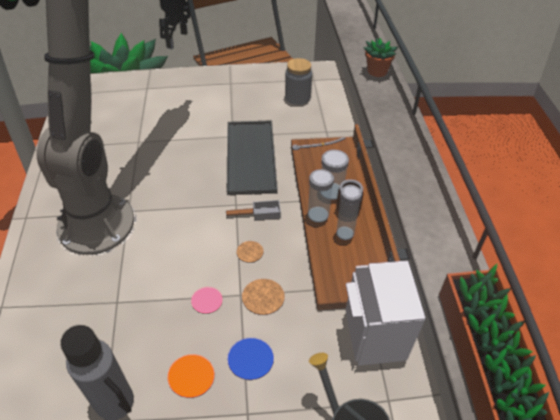

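The top view shows the wide jar at (234,128), the medium one at (269,148), the slim one at (300,121), the gourd at (267,118), the tray at (165,222) and the large cork coaster at (359,222). The scoop is at (255,225) and the bombilla at (160,140). The side view agrees.

```bash
cat > meas.py <<'E'
from h import *
from scipy.optimize import least_squares
def circ(P):
    hull=cv2.convexHull((P[:,:2]*1e3).astype(np.float32)).reshape(-1,2)
    f=least_squares(lambda q:np.hypot(*(hull-q[:2]).T)-q[2],[*hull.mean(0),30],loss="soft_l1")
    return np.round(f.x,1),len(P),np.round(np.median(P[:,2])*1e3,1)
def sel(X,c,rad,zlo,zhi):
    P=X.reshape(-1,3); P=P[~np.isnan(P[:,0])]
    return P[(np.hypot(P[:,0]-c[0],P[:,1]-c[1])<rad)&(P[:,2]>zlo)&(P[:,2]<zhi)]
E
python3 - <<'E'
from meas import *
for n in("top","side"):
    X=np.load(n+"0.npy")
    if n=="top":
        g={k:X[v-2:v+3,u-2:u+3].reshape(-1,3) for k,(u,v) in dict(wide=(234,126),med=(269,146),slim=(300,120),gourd=(267,118),tray=(165,222),coast=(359,222),scoop=(255,205),bomb=(158,125),plank=(340,150),bench=(300,300)).items()}
        for k,a in g.items(): print(k,np.round(np.nanmedian(a,0)*1e3,1))
        C={k:np.nanmedian(a,0) for k,a in g.items()}
    for k,z in dict(wide=.15,med=.164,slim=.178).items(): print(n,k,circ(sel(X,C[k],.045,z-.006,z+.006)))
    print(n,"gourd",circ(sel(X,C["gourd"],.045,.108,.121)))
    print(n,"tray rim",*[np.round(f(sel(X,C["tray"],.2,.012,.022),0)*1e3) for f in(np.min,np.max)])
    f=sel(X,C["coast"],.06,-.02,.02); print(n,"z near coaster",np.round(np.percentile(f[:,2],[5,25,50,75,95])*1e3,1))
# coaster and tray by colour in top
im=cv2.imread("pics/top0.png"); X=np.load("top0.npy")
hsv=cv2.cvtColor(im,cv2.COLOR_BGR2HSV)
m=(hsv[...,1]>90)&(hsv[...,0]<25); m[:190]=0;m[260:]=0;m[:,:335]=0;m[:,390:]=0
print("coaster",circ(X[m&~np.isnan(X[...,0])]))
m=(im.max(2)<75); m[:180]=0;m[265:]=0;m[:,:90]=0;m[:,240:]=0
rr=cv2.minAreaRect((X[m&~np.isnan(X[...,0])][:,:2]*1e3).astype(np.float32)); print("tray",rr)
m=(hsv[...,1]>90)&(hsv[...,0]<25); m[:80]=0;m[180:]=0;m[:,:140]=0;m[:,390:]=0
P=X[m&~np.isnan(X[...,0])]; P=P[abs(P[:,2]-.03)<.006]; print("plank",cv2.minAreaRect((P[:,:2]*1e3).astype(np.float32)))
P=sel(X,C["scoop"],.12,.008,.04);print("scoop",P.min(0).round(3),P.max(0).round(3))
E
```

```text
wide [638.2  35.3 151.3]
med [589.9 -44.1 163.9]
slim [ 645.1 -112.1  178. ]
gourd [685.2 -33.1  39.8]
tray [428.1 225.6   5.4]
coast [ 429.2 -262.5    5.7]
scoop [471.5  -2.1   2.5]
bomb [670.6 242.6  31.8]
plank [ 606.5 -213.6   29.6]
bench [ 2.349e+02 -1.156e+02  2.000e-01]
top wide (array([633.3,  37.9,  33.2]), 679, np.float64(150.0))
top med (array([587.1, -43.1,  28.7]), 542, np.float64(164.0))
top slim (array([ 644.4, -112. ,   23.6]), 366, np.float64(178.0))
top gourd (array([666.5, -33.9,  28.6]), 184, np.float64(114.2))
top tray rim [353.  70.  12.] [549. 387.  22.]
top z near coaster [-2.2  1.4  3.9  6.   8.5]
side wide (array([635.2,  35.6,  34.3]), 402, np.float64(150.4))
side med (array([587.2, -46.2,  29.2]), 353, np.float64(164.1))
side slim (array([ 644.9, -115.5,   23.3]), 254, np.float64(178.0))
side gourd (array([667.9, -33.7,  27.6]), 92, np.float64(114.3))
side tray rim [356.  66.  12.] [550. 385.  22.]
side z near coaster [-1.9  1.2  3.4  5.4  7.5]
coaster (array([ 428.7, -262.5,   49.1]), 1230, np.float64(5.1))
tray ((426.3860778808594, 228.2994842529297), (309.7917175292969, 138.22134399414062), 88.33628845214844)
plank ((643.5548095703125, -21.7696533203125), (191.42124938964844, 579.1004638671875), 0.25483810901641846)
scoop [ 0.352 -0.113  0.008] [0.591 0.116 0.039]
```

```bash
python3 -m handwheel '[0,0,0,-0.5,0,0,0.73, 0,0,0,-0.5,0,0,0.73, 0,0,0,-0.5,0,0,0.73, 0,0,0,-0.5,0,0,0.73, 0,0,0,-0.5,0,0,0.73]'
python3 -m handwheel '[0,0,0,0,0,0,0.73, 0,0,0,0,0,0,0.73, 0,0,0,0,0,0,0.73, 0,0,0,0,0,0,0.73, 0,0,0,0,0,0,0.73]'
cat > s.py <<'E'
import sys
from h import *
o=r.observe(); R=np.array(o["ee_rot"]); p=np.array(o["position"])
print("t",round(o["time_s"],2),"p",p.round(4),"yaw",np.degrees(np.arctan2(R[1,1],R[0,1])).round(2),"tilt",R[:2,2].round(4),"gap",round(o["finger_gap"],4),"gf",round(o["grasp_force"],1),"F",np.round(o["contact_force"],1))
if len(sys.argv)>1: print("units to target (tool xyz):",(R.T@(np.array(eval(sys.argv[1]))-p)/.12).round(3))
E
python3 s.py "(.6446,-.1125,.26)"
```

```text
time_s: 0.6
position: [0.226, 0.5011, 0.2908]
ee_rot: [[-0.543, 0.84, -0.0], [0.84, 0.543, -0.001], [-0.001, -0.001, -1.0]]
contact_force: [0.9, -0.4, 0.9]
finger_gap: 0.0855
grasp_force: 0.0
time_s: 1.1
position: [0.226, 0.5011, 0.2908]
ee_rot: [[-0.003, 1.0, -0.0], [1.0, 0.003, -0.001], [-0.001, -0.0, -1.0]]
contact_force: [-0.7, -0.2, -0.1]
finger_gap: 0.0853
grasp_force: 0.0
t 1.1 p [0.226  0.5011 0.2908] yaw 0.18 tilt [-0.0003 -0.0011] gap 0.0853 gf 0.0 F [-0.7 -0.2 -0.1]
units to target (tool xyz): [-5.124  3.473  0.261]
```

```bash
python3 -m handwheel '[0,-0.85,0.58,0,0,0,0, 0,-0.85,0.58,0,0,0,0, 0,-0.85,0.58,0,0,0,0]' >/dev/null
python3 -m handwheel '[0,-0.85,0.58,0,0,0,0, 0,-0.85,0.58,0,0,0,0, 0,-0.85,0.58,0,0,0,0]' >/dev/null
python3 -m handwheel '[0,-0.85,0.58,0,0,0,0, 0,-0.85,0.58,0,0,0,0, 0,-0.85,0.58,0,0,0,0]' >/dev/null
python3 -m handwheel '[0,-0.85,0.58,0,0,0,0, 0,-0.85,0.58,0,0,0,0, 0,-0.85,0.58,0,0,0,0]' >/dev/null
python3 -m handwheel '[0,-0.85,0.58,0,0,0,0, 0,-0.85,0.58,0,0,0,0, 0,-0.85,0.58,0,0,0,0]' >/dev/null
python3 -m handwheel '[0,-0.85,0.58,0,0,0,0, 0,-0.85,0.58,0,0,0,0, 0,-0.85,0.58,0,0,0,0, 0,-0.85,0.58,0,0,0,0]' >/dev/null
python3 s.py "(.6446,-.1125,.26)"
python3 - <<'E'
from h import *
s=r.snapshot("wrist"); cv2.imwrite("pics/w1.png",s["frame"]); np.save("w1.npy",cloud(s))
E
```

```text
t 3.0 p [ 0.644  -0.1161  0.2894] yaw -0.15 tilt [-0.0025 -0.0038] gap 0.0854 gf 0.0 F [-0.4 -0.5 -0. ]
units to target (tool xyz): [0.031 0.005 0.245]
```

View pics/w1.png

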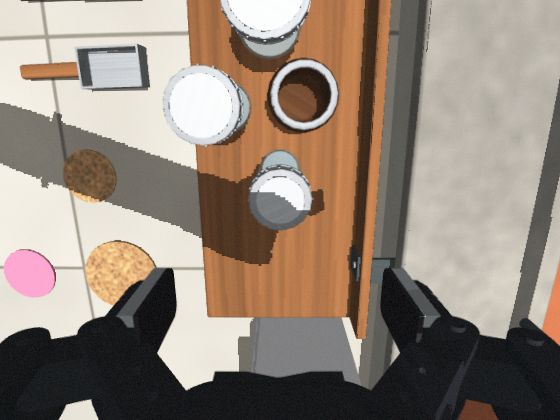

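The wrist view shows the slim cap at (280,198), the medium cap at (203,105), the wide cap at (265,5, cut off) and the gourd at (304,95), all standing.

Run:
```python
from meas import *
X=np.load("w1.npy")
for k,c,z in(("slim",(.6446,-.113),.178),("med",(.587,-.0445),.164)):print(k,circ(sel(X,c,.045,z-.003,z+.006)))
print("gourd",circ(sel(X,(.667,-.034),.045,.110,.121)))
```

```text
slim (array([ 645.6, -112.4,   24.4]), 3061, np.float64(178.8))
med (array([586.8, -43.8,  29.3]), 4869, np.float64(164.9))
gourd (array([666.3, -34.6,  29. ]), 1486, np.float64(115.2))
```

```bash
python3 -m handwheel '[0,0.03,0.01,0.3,0,0,0, 0,0.03,0.01,0.6,0,0,0, 0,0.03,0.01,0.8,0,0,0, 0,0.03,0.01,0.8,0,0,0]' >/dev/null
python3 s.py "(.645,-.1125,.146)"
```

```text
t 3.45 p [ 0.6423 -0.1031  0.1909] yaw 0.32 tilt [-0.0089  0.0041] gap 0.0851 gf 0.0 F [ 0.2  0.4 -0.8]
units to target (tool xyz): [-0.08   0.026  0.374]
```

```bash
python3 -m handwheel '[0,0,0,0,0,0,0, 0,0,0,0,0,0,0, 0,0,0,0,0,0,0]' >/dev/null
python3 s.py "(.645,-.1125,.146)"
```

```text
t 3.75 p [ 0.6463 -0.107   0.1976] yaw 0.08 tilt [ 0.004  -0.0006] gap 0.085 gf 0.0 F [ 0.2 -0.8 -0.3]
units to target (tool xyz): [-0.045 -0.013  0.43 ]
```

```bash
python3 -m handwheel '[0,-0.04,-0.01,0.15,0,0,0, 0,-0.045,-0.01,0.3,0,0,0, 0,-0.045,-0.01,0.4,0,0,0, 0,-0.045,-0.01,0.43,0,0,0, 0,-0.045,-0.01,0.43,0,0,0, 0,-0.045,-0.01,0.43,0,0,0, 0,-0.045,-0.01,0.43,0,0,0]' >/dev/null
python3 s.py "(.645,-.1125,.146)"
python3 -m handwheel '[1,0,0,0,0,0,0, 1,0,0,0,0,0,0, 1,0,0,0,0,0,0, 1,0,0,0,0,0,0, 1,0,0,0,0,0,0, 1,0,0,0,0,0,0, 1,0,0,0,0,0,0, 1,0,0,0,0,0,0]' >/dev/null; python3 s.py
```

```text
t 4.45 p [ 0.6448 -0.1124  0.1449] yaw 0.04 tilt [ 0.0021 -0.0004] gap 0.0853 gf 0.0 F [ 0.5  0.  -0.2]
units to target (tool xyz): [-0.001  0.002 -0.009]
t 5.25 p [ 0.6445 -0.1124  0.1443] yaw 0.03 tilt [ 0.0014 -0.0003] gap 0.0467 gf 61.8 F [ 0.5 -0.3  4. ]
```

```bash
python3 -m handwheel '[1,0,0,-0.1,0,0,0, 1,0,0,-0.25,0,0,0, 1,0,0,-0.45,0,0,0, 1,0,0,-0.6,0,0,0, 1,0,0,-0.6,0,0,0, 1,0,0,-0.6,0,0,0]' ; python3 s.py "(.429,.323,.22)"
python3 - <<'E'
from meas import *
s=r.snapshot("side"); cv2.imwrite("pics/side1.png",s["frame"][120:300,220:420].repeat(3,0).repeat(3,1));
E
```

```text
time_s: 5.85
position: [0.6434, -0.1121, 0.2149]
ee_rot: [[-0.0, 1.0, -0.002], [1.0, 0.0, 0.0], [0.0, -0.002, -1.0]]
contact_force: [-0.3, -1.1, -3.3]
finger_gap: 0.0465
grasp_force: 61.9
t 5.85 p [ 0.6434 -0.1121  0.2149] yaw 0.01 tilt [-0.0016  0.0005] gap 0.0465 gf 61.9 F [-0.3 -1.1 -3.3]
units to target (tool xyz): [ 3.626 -1.786 -0.038]
```

View pics/side1.png

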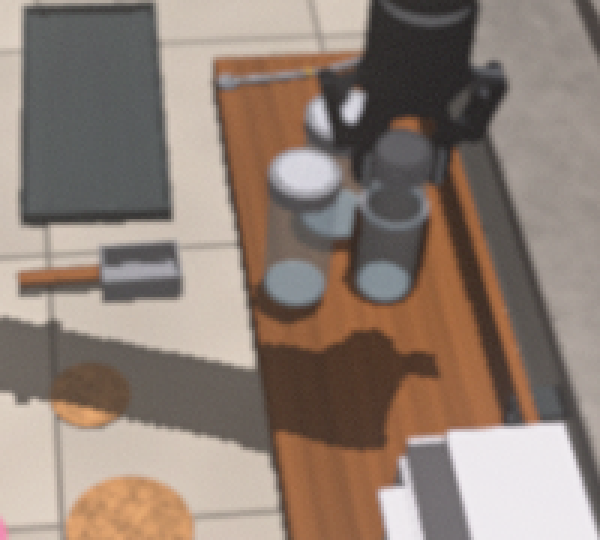

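The jar hangs upright: cap at (405,155) and base at (383,280) in this crop. Next, carry it to the tray.

```bash
python3 -m handwheel '[1,0,-0.15,0,0,0,0, 1,0,-0.4,0,0,0,0, 1,0,-0.65,0,0,0,0, 1,0,-0.9,0,0,0,0]' >/dev/null
python3 -m handwheel '[1,0.05,-0.25,0,0,0,0, 1,0.15,-0.5,0,0,0,0, 1,0.35,-0.7,0,0,0,0, 1,0.6,-0.85,0,0,0,0, 1,0.85,-0.89,0,0,0,0]' >/dev/null
python3 -m handwheel '[1,0.28,0,0,0,0,0, 1,0.56,0,0,0,0,0, 1,0.84,0,0,0,0,0]' >/dev/null
python3 -m handwheel '[1,0.28,0,0,0,0,0, 1,0.56,0,0,0,0,0, 1,0.84,0,0,0,0,0]' >/dev/null
python3 -m handwheel '[1,0.28,0,0,0,0,0, 1,0.54,0,0,0,0,0, 1,0.75,0,0,0,0,0, 1,0.9,0,0,0,0,0, 1,1,0,0,0,0,0, 1,1,0,0,0,0,0, 1,1,0,0,0,0,0]' >/dev/null
python3 s.py "(.429,.323,.1195)"
```

```text
t 8.1 p [0.4293 0.3096 0.2154] yaw -0.06 tilt [-0.0004 -0.0019] gap 0.0468 gf 62.2 F [ 0.3 -1.  -2.5]
units to target (tool xyz): [ 0.113 -0.002  0.799]
```

```bash
python3 -m handwheel '[1,0.11,0,0.1,0,0,0, 1,0.11,0,0.3,0,0,0, 1,0.11,0,0.5,0,0,0, 1,0.11,0,0.66,0,0,0, 1,0.11,0,0.75,0,0,0, 1,0.11,0,0.76,0,0,0, 1,0.11,0,0.76,0,0,0, 1,0.11,0,0.76,0,0,0]' >/dev/null
python3 s.py "(.429,.323,.1193)"
python3 -m handwheel '[1,0,0,0.01,0,0,0, 1,0,0,0.02,0,0,0, 1,0,0,0.03,0,0,0, 1,0,0,0.035,0,0,0, 1,0,0,0.04,0,0,0, 1,0,0,0.04,0,0,0]' >/dev/null; python3 s.py "(.429,.323,.1193)"
```

```text
t 8.9 p [0.4299 0.325  0.1257] yaw 0.01 tilt [0.002  0.0017] gap 0.0466 gf 62.2 F [ 0.8 -0.3 -2.2]
units to target (tool xyz): [-0.017 -0.008  0.053]
t 9.5 p [0.429  0.3244 0.1196] yaw 0.02 tilt [-0.0001 -0.0001] gap 0.0465 gf 62.2 F [-0.7  0.1 -1.4]
units to target (tool xyz): [-0.012  0.     0.002]
```

```bash
python3 -m handwheel '[1,0,0,0.01,0,0,0, 1,0,0,0.01,0,0,0, 1,0,0,0.01,0,0,0]' >/dev/null; python3 s.py
```

```text
t 9.8 p [0.4293 0.3248 0.1192] yaw 0.02 tilt [0.0006 0.0009] gap 0.0466 gf 62.7 F [-1.2 -0.8  4.3]
```

```bash
python3 -m handwheel '[0,0,0,0,0,0,0, 0,0,0,0,0,0,0, 0,0,0,0,0,0,0, 0,0,0,0,0,0,0, 0,0,0,0,0,0,0, 0,0,0,0,0,0,0]' >/dev/null; python3 s.py
python3 -m handwheel '[0,0,0,-0.2,0,0,0, 0,0,0,-0.5,0,0,0, 0,0,0,-0.8,0,0,0, 0,0,0,-0.9,0,0,0]' >/dev/null; python3 s.py "(.587,-.044,.227)"
python3 - <<'E'
from meas import *
s=r.snapshot("wrist"); cv2.imwrite("pics/w2.png",s["frame"])
X=cloud(r.snapshot("side")); print(circ(sel(X,(.429,.324),.045,.145,.158)))
E
```

```text
t 10.4 p [0.429  0.3244 0.1184] yaw 0.02 tilt [-0.     -0.0001] gap 0.0854 gf 0.0 F [-0.6 -1.1  0.2]
t 10.8 p [0.4311 0.3257 0.2307] yaw 0.01 tilt [0.006 0.005] gap 0.0854 gf 0.0 F [0.2 0.5 0.4]
units to target (tool xyz): [-3.081  1.298  0.023]
(array([431.2, 321.6,  25.4]), 151, np.float64(152.5))
```

```bash
python3 -m handwheel '[0,-0.35,0.15,0,0,0,0, 0,-0.77,0.325,0,0,0,0, 0,-0.77,0.325,0,0,0,0]' >/dev/null
python3 -m handwheel '[0,-0.39,0.162,0,0,0,0, 0,-0.77,0.325,0,0,0,0]' >/dev/null
python3 -m handwheel '[0,-0.39,0.162,0,0,0,0, 0,-0.77,0.325,0,0,0,0]' >/dev/null
python3 -m handwheel '[0,-0.35,0.15,0,0,0,0, 0,-0.6,0.25,0,0,0,0, 0,-0.77,0.325,0,0,0,0, 0,-0.77,0.325,0,0,0,0, 0,-0.77,0.325,0,0,0,0, 0,-0.77,0.325,0,0,0,0]' >/dev/null; python3 s.py "(.587,-.044,.130)"
python3 - <<'E'
from meas import *
X=cloud(r.snapshot("wrist"))
print(circ(sel(X,(.587,-.0445),.045,.161,.170)))
print("wide",circ(sel(X,(.634,.037),.045,.147,.156)))
E
```

```text
t 12.2 p [ 0.5842 -0.0424  0.2253] yaw 0.15 tilt [-0.0024  0.0016] gap 0.0856 gf 0.0 F [-0.2 -0.5  0.6]
units to target (tool xyz): [-0.015  0.025  0.794]
(array([586.9, -43.6,  29.4]), 6465, np.float64(164.9))
wide (array([634.2,  37.7,  34.5]), 10418, np.float64(150.9))
```

```bash
python3 -m handwheel '[0,-0.01,0.02,0.2,0,0,0, 0,-0.01,0.02,0.45,0,0,0, 0,-0.01,0.02,0.65,0,0,0, 0,-0.01,0.02,0.75,0,0,0, 0,-0.01,0.02,0.77,0,0,0, 0,-0.01,0.02,0.77,0,0,0, 0,-0.01,0.02,0.77,0,0,0]' >/dev/null; python3 s.py "(.587,-.0438,.131)"
```

```text
t 12.95 p [ 0.5885 -0.0457  0.1356] yaw 0.04 tilt [ 0.003  -0.0001] gap 0.0855 gf 0.0 F [ 0.3  0.2 -0.1]
units to target (tool xyz): [ 0.016 -0.012  0.039]
```

```bash
python3 -m handwheel '[0,0.015,-0.01,0.035,0,0,0, 0,0.015,-0.01,0.035,0,0,0, 1,0.015,-0.01,0.035,0,0,0, 1,0.015,-0.01,0.035,0,0,0, 1,0.015,-0.01,0.035,0,0,0, 1,0.015,-0.01,0.035,0,0,0, 1,0.015,-0.01,0.035,0,0,0, 1,0.015,-0.01,0.035,0,0,0]' >/dev/null
python3 -m handwheel '[1,0,0,0,0,0,0, 1,0,0,0,0,0,0]' >/dev/null; python3 s.py "(.587,-.0438,.131)"
```

```text
t 13.95 p [ 0.5868 -0.0441  0.1305] yaw 0.02 tilt [ 0.0016 -0.0001] gap 0.0562 gf 64.3 F [ 0.9 -0.3  5.5]
units to target (tool xyz): [ 0.002  0.002 -0.004]
```

```bash
python3 -m handwheel '[1,0,0,-0.1,0,0,0, 1,0,0,-0.25,0,0,0, 1,0,0,-0.45,0,0,0, 1,0,0,-0.6,0,0,0, 1,0,-0.05,-0.6,0,0,0, 1,0,-0.15,-0.6,0,0,0, 1,0.1,-0.35,-0.6,0,0,0]' >/dev/null
python3 -m handwheel '[1,0.2,-0.2,0,0,0,0, 1,0.45,-0.4,0,0,0,0, 1,0.7,-0.6,0,0,0,0]' >/dev/null
python3 -m handwheel '[1,0.25,-0.1,0,0,0,0, 1,0.5,-0.2,0,0,0,0, 1,0.75,-0.3,0,0,0,0]' >/dev/null
python3 -m handwheel '[1,0.25,-0.04,0,0,0,0, 1,0.45,-0.07,0,0,0,0, 1,0.6,-0.09,0,0,0,0, 1,0.72,-0.09,0,0,0,0, 1,0.72,-0.09,0,0,0,0, 1,0.72,-0.09,0,0,0,0, 1,0.72,-0.09,0,0,0,0]' >/dev/null
python3 s.py "(.4264,.228,.1055)"
```

```text
t 15.95 p [0.4255 0.2265 0.2016] yaw -0.12 tilt [-0.0005 -0.0015] gap 0.0563 gf 64.9 F [ 0.7 -0.3 -2.5]
units to target (tool xyz): [0.014 0.008 0.801]
```

```bash
python3 -m handwheel '[1,0.01,0.01,0.1,0,0,0, 1,0.01,0.01,0.3,0,0,0, 1,0.01,0.01,0.5,0,0,0, 1,0.01,0.01,0.66,0,0,0, 1,0.01,0.01,0.74,0,0,0, 1,0.01,0.01,0.76,0,0,0, 1,0.01,0.01,0.76,0,0,0, 1,0.01,0.01,0.76,0,0,0]' >/dev/null
python3 -m handwheel '[1,0,0,0.01,0,0,0, 1,0,0,0.02,0,0,0, 1,0,0,0.03,0,0,0, 1,0,0,0.035,0,0,0, 1,0,0,0.035,0,0,0, 1,0,0,0.035,0,0,0]' >/dev/null; python3 s.py "(.4264,.228,.1055)"
```

```text
t 17.35 p [0.4264 0.2296 0.1065] yaw 0.03 tilt [0. 0.] gap 0.0566 gf 64.9 F [ 0.5  0.5 -2.5]
units to target (tool xyz): [-0.013 -0.     0.008]
```

```bash
python3 -m handwheel '[1,0,0,0.01,0,0,0, 1,0,0,0.015,0,0,0, 1,0,0,0.015,0,0,0, 1,0,0,0.015,0,0,0]' >/dev/null; python3 s.py
python3 -m handwheel '[0,0,0,0,0,0,0, 0,0,0,0,0,0,0, 0,0,0,0,0,0,0, 0,0,0,0,0,0,0, 0,0,0,0,0,0,0, 0,0,0,0,0,0,0]' >/dev/null; python3 s.py
python3 -m handwheel '[0,0,0,-0.2,0,0,0, 0,0,0,-0.5,0,0,0, 0,0,0,-0.8,0,0,0, 0,0,0,-0.8,0,0,0, 0,0,0,-0.8,0,0,0]' >/dev/null; python3 s.py "(.634,.0375,.215)"
```

```text
t 17.75 p [0.4268 0.2299 0.1055] yaw 0.02 tilt [0.0007 0.0008] gap 0.0564 gf 65.6 F [-1.9 -1.8  5.3]
t 18.35 p [0.4265 0.2296 0.1047] yaw 0.02 tilt [ 0.0001 -0.    ] gap 0.0853 gf 0.0 F [-0.6 -0.2  0.1]
t 18.85 p [0.4269 0.2299 0.2014] yaw 0.02 tilt [0.0017 0.0013] gap 0.0854 gf 0.0 F [-0.7  0.6 -0.8]
units to target (tool xyz): [-1.603  1.725 -0.112]
```

```bash
python3 -m handwheel '[0,-0.2,0.2,0,0,0,0, 0,-0.5,0.54,0,0,0,0, 0,-0.8,0.86,0,0,0,0]' >/dev/null
python3 -m handwheel '[0,-0.3,0.32,0,0,0,0, 0,-0.6,0.64,0,0,0,0, 0,-0.8,0.86,0,0,0,0, 0,-0.8,0.86,0,0,0,0, 0,-0.8,0.86,0,0,0,0, 0,-0.8,0.86,0,0,0,0]' >/dev/null
python3 - <<'E'
from meas import *
X=cloud(r.snapshot("wrist"))
print("wide",circ(sel(X,(.634,.037),.045,.147,.156)),"gourd",circ(sel(X,(.667,-.034),.045,.110,.121)))
E
python3 s.py "(.634,.0375,.114)"
```

```text
wide (array([634.5,  38.2,  34.2]), 9608, np.float64(150.9)) gourd (array([666.4, -34.7,  29.1]), 1839, np.float64(115.2))
t 19.8 p [0.6265 0.0447 0.1997] yaw 0.18 tilt [-0.0023  0.0015] gap 0.0852 gf 0.0 F [ 0.4  0.1 -0.2]
units to target (tool xyz): [-0.061  0.064  0.714]
```

```bash
python3 -m handwheel '[0,-0.06,0.063,0.1,0,0,0, 0,-0.06,0.063,0.2,0,0,0, 0,-0.06,0.063,0.3,0,0,0, 0,-0.06,0.063,0.35,0,0,0, 0,-0.06,0.063,0.35,0,0,0, 0,-0.06,0.063,0.35,0,0,0]' >/dev/null
python3 s.py "(.6345,.0378,.115)"
```

```text
t 20.4 p [0.6353 0.0354 0.1586] yaw 0.03 tilt [-0.0001  0.0001] gap 0.0858 gf 0.0 F [ 0.1  0.4 -0.2]
units to target (tool xyz): [ 0.02  -0.007  0.364]
```

```bash
python3 -m handwheel '[0,0.02,-0.006,0.05,0,0,0, 0,0.02,-0.006,0.15,0,0,0, 0,0.02,-0.006,0.25,0,0,0, 0,0.02,-0.006,0.33,0,0,0, 0,0.02,-0.006,0.36,0,0,0, 0,0.02,-0.006,0.36,0,0,0, 0,0.02,-0.006,0.36,0,0,0]' >/dev/null
python3 s.py "(.6345,.0378,.115)"
python3 -m handwheel '[1,0,0,0,0,0,0, 1,0,0,0,0,0,0, 1,0,0,0,0,0,0, 1,0,0,0,0,0,0, 1,0,0,0,0,0,0, 1,0,0,0,0,0,0, 1,0,0,0,0,0,0]' >/dev/null; python3 s.py
```

```text
t 21.1 p [0.6348 0.0376 0.1157] yaw 0.02 tilt [ 0.0005 -0.0001] gap 0.0854 gf 0.0 F [ 0.1 -0.2 -0.1]
units to target (tool xyz): [ 0.002 -0.003  0.005]
t 21.8 p [0.6353 0.0376 0.1166] yaw 0.02 tilt [0.002  0.0002] gap 0.0663 gf 67.8 F [-0.7 -0.6  5.8]
```

```bash
python3 -m handwheel '[1,0,0,-0.1,0,0,0, 1,0,0,-0.25,0,0,0, 1,0,0,-0.45,0,0,0, 1,0,0,-0.6,0,0,0, 1,0,-0.05,-0.6,0,0,0, 1,0.05,-0.2,-0.6,0,0,0, 1,0.15,-0.4,-0.6,0,0,0, 1,0.25,-0.6,-0.6,0,0,0]' >/dev/null
python3 -m handwheel '[1,0.12,-0.25,0,0,0,0, 1,0.24,-0.5,0,0,0,0, 1,0.36,-0.75,0,0,0,0, 1,0.46,-0.96,0,0,0,0]' >/dev/null
python3 -m handwheel '[1,0.04,-0.09,0,0,0,0, 1,0.08,-0.18,0,0,0,0, 1,0.08,-0.2,0,0,0,0, 1,0.08,-0.2,0,0,0,0, 1,0.08,-0.2,0,0,0,0]' >/dev/null
python3 s.py "(.4236,.133,.0905)"
```

```text
t 23.5 p [0.4244 0.1315 0.1875] yaw -0.08 tilt [ 0.0011 -0.0006] gap 0.0663 gf 67.8 F [ 0.3 -0.4 -2.5]
units to target (tool xyz): [ 0.013 -0.008  0.809]
```

```bash
python3 -m handwheel '[1,0.01,-0.01,0.1,0,0,0, 1,0.01,-0.01,0.3,0,0,0, 1,0.01,-0.01,0.5,0,0,0, 1,0.01,-0.01,0.66,0,0,0, 1,0.01,-0.01,0.74,0,0,0, 1,0.01,-0.01,0.76,0,0,0, 1,0.01,-0.01,0.76,0,0,0, 1,0.01,-0.01,0.76,0,0,0]' >/dev/null
python3 -m handwheel '[1,0,0,0.01,0,0,0, 1,0,0,0.02,0,0,0, 1,0,0,0.03,0,0,0, 1,0,0,0.035,0,0,0, 1,0,0,0.035,0,0,0, 1,0,0,0.035,0,0,0]' >/dev/null; python3 s.py "(.4236,.133,.0905)"
```

```text
t 24.9 p [0.4221 0.1336 0.0921] yaw 0.03 tilt [-0. -0.] gap 0.0664 gf 67.9 F [-0.  -1.  -2.2]
units to target (tool xyz): [-0.005  0.012  0.013]
```

```bash
python3 -m handwheel '[1,0,0,0.01,0,0,0, 1,0,0,0.018,0,0,0, 1,0,0,0.018,0,0,0, 1,0,0,0.018,0,0,0]' >/dev/null; python3 s.py
```

```text
t 25.3 p [0.4224 0.1339 0.0916] yaw 0.02 tilt [0.0002 0.0012] gap 0.0666 gf 69.1 F [-4.  -1.6 10.1]
```

```bash
python3 -m handwheel '[0,0,0,0,0,0,0, 0,0,0,0,0,0,0, 0,0,0,0,0,0,0, 0,0,0,0,0,0,0, 0,0,0,0,0,0,0, 0,0,0,0,0,0,0]' >/dev/null; python3 s.py
python3 -m handwheel '[0,0,0,-0.2,0,0,0, 0,0,0,-0.5,0,0,0, 0,0,0,-0.8,0,0,0, 0,0,0,-0.8,0,0,0, 0,0,0,-0.8,0,0,0]' >/dev/null; python3 s.py "(.6665,-.0342,.187)"
python3 - <<'E'
from meas import *
s=r.snapshot("side");X=cloud(s)
for c,z in(((.429,.324),.153),((.4265,.2296),.139),((.422,.1337),.125)):print(circ(sel(X,c,.045,z-.007,z+.005)))
E
```

```text
t 25.9 p [0.4221 0.1336 0.0898] yaw 0.02 tilt [-0.0001 -0.0001] gap 0.0851 gf 0.0 F [-0.2 -0.4 -0.8]
t 26.4 p [0.4226 0.1338 0.1866] yaw 0.03 tilt [0.0017 0.0011] gap 0.0853 gf 0.0 F [-0.2 -0.2 -0.8]
units to target (tool xyz): [-1.401e+00  2.032e+00 -2.000e-03]Traceback (most recent call last):
  File "<stdin>", line 3, in <module>
  File "meas.py", line 4, in circ
    hull=cv2.convexHull((P[:,:2]*1e3).astype(np.float32)).reshape(-1,2)
         ^^^^^^^^^^^^^^^^^^^^^^^^^^^^^^^^^^^^^^^^^^^^^^^^^^^^^^^^
AttributeError: 'NoneType' object has no attribute 'reshape'
```

```bash
python3 -m handwheel '[0,-0.1,0.15,0,0,0,0, 0,-0.25,0.37,0,0,0,0, 0,-0.46,0.67,0,0,0,0]' >/dev/null
python3 -m handwheel '[0,-0.23,0.34,0,0,0,0, 0,-0.46,0.67,0,0,0,0]' >/dev/null
python3 -m handwheel '[0,-0.2,0.3,0,0,0,0, 0,-0.4,0.56,0,0,0,0, 0,-0.47,0.68,0,0,0,0, 0,-0.47,0.68,0,0,0,0, 0,-0.47,0.68,0,0,0,0, 0,-0.47,0.68,0,0,0,0]' >/dev/null
python3 s.py "(.6665,-.0342,.13)"
python3 - <<'E'
from meas import *
s=r.snapshot("side");X=cloud(s);cv2.imwrite("pics/side2.png",s["frame"])
for c,z in(((.429,.324),.153),((.4265,.2296),.139),((.422,.1337),.125)):print(circ(sel(X,c,.045,z-.007,z+.005)))
X=cloud(r.snapshot("wrist"))
print("gourd",circ(sel(X,(.667,-.034),.045,.110,.121)))
P=X.reshape(-1,3);P=P[(abs(P[:,2]-.075)<.004)&(P[:,0]>.7)&(abs(P[:,1]+.03)<.1)];print("upstand",len(P),np.percentile(P[:,0],[2,50,98]).round(4))
E
```

```text
t 27.55 p [ 0.6635 -0.0315  0.185 ] yaw 0.11 tilt [-0.0024  0.0015] gap 0.0855 gf 0.0 F [ 0.1 -0.6  0.2]
units to target (tool xyz): [-0.023  0.026  0.458]
(array([430.4, 322.2,  25.5]), 146, np.float64(152.6))
(array([427.3, 226.4,  29.8]), 248, np.float64(138.0))
(array([423.3, 131.6,  35.2]), 374, np.float64(125.2))
gourd (array([666.6, -34.5,  29.1]), 2582, np.float64(115.2))
upstand 4317 [0.736  0.7413 0.7476]
```

View pics/side2.png

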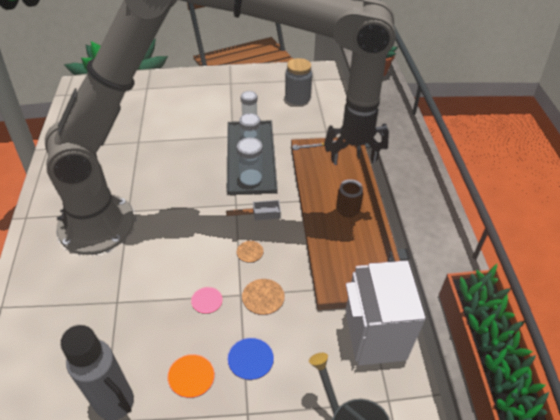

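The three jars stand upright in the tray ((250,97), (250,120), (250,147)), and the gourd stands alone at (349,197).

```bash
python3 -m handwheel '[0,-0.023,0.026,0.1,0,0,0, 0,-0.023,0.026,0.3,0,0,0, 0,-0.023,0.026,0.43,0,0,0, 0,-0.023,0.026,0.43,0,0,0, 0,-0.023,0.026,0.43,0,0,0, 0,-0.023,0.026,0.43,0,0,0]' >/dev/null
python3 s.py "(.6665,-.0344,.059)"
```

```text
t 28.25 p [ 0.6685 -0.036   0.1356] yaw 0.03 tilt [ 0.0023 -0.0002] gap 0.0853 gf 0.0 F [ 0.1 -0.1 -0.8]
units to target (tool xyz): [ 0.013 -0.018  0.638]
```

```bash
python3 -m handwheel '[0,0.013,-0.015,0.1,0,0,0, 0,0.013,-0.015,0.25,0,0,0, 0,0.013,-0.015,0.4,0,0,0, 0,0.013,-0.015,0.53,0,0,0, 0,0.013,-0.015,0.61,0,0,0, 0,0.013,-0.015,0.63,0,0,0, 0,0.013,-0.015,0.63,0,0,0, 0,0.013,-0.015,0.63,0,0,0]' >/dev/null
python3 s.py "(.6665,-.0344,.059)"
python3 -m handwheel '[1,0,0,0,0,0,0, 1,0,0,0,0,0,0, 1,0,0,0,0,0,0, 1,0,0,0,0,0,0, 1,0,0,0,0,0,0, 1,0,0,0,0,0,0, 1,0,0,0,0,0,0]' >/dev/null; python3 s.py
```

```text
t 29.05 p [ 0.6667 -0.0345  0.0597] yaw 0.02 tilt [ 0.0019 -0.0002] gap 0.0855 gf 0.0 F [ 0.4 -0.7  1.1]
units to target (tool xyz): [ 0.001 -0.002  0.006]
t 29.75 p [ 0.6669 -0.0345  0.0602] yaw 0.02 tilt [ 0.0026 -0.0001] gap 0.063 gf 66.4 F [-0.6  0.3  5.7]
```

```bash
python3 -m handwheel '[1,0,0,-0.1,0,0,0, 1,0,0,-0.25,0,0,0, 1,0,0,-0.45,0,0,0, 1,0,0,-0.6,0,0,0, 1,0,0,-0.6,0,0,0, 1,-0.05,-0.1,-0.6,0,0,0, 1,-0.15,-0.25,-0.6,0,0,0, 1,-0.3,-0.45,-0.6,0,0,0]' >/dev/null
python3 -m handwheel '[1,-0.2,-0.2,0,0,0,0, 1,-0.4,-0.4,0,0,0,0, 1,-0.6,-0.6,0,0,0,0, 1,-0.8,-0.8,0,0,0,0]' >/dev/null
python3 -m handwheel '[1,-0.2,-0.2,0,0,0,0, 1,-0.4,-0.4,0,0,0,0, 1,-0.6,-0.58,0,0,0,0, 1,-0.72,-0.68,0,0,0,0, 1,-0.8,-0.74,0,0,0,0, 1,-0.8,-0.74,0,0,0,0, 1,-0.8,-0.74,0,0,0,0, 1,-0.8,-0.74,0,0,0,0]' >/dev/null
python3 s.py "(.4287,-.2625,.0347)"
python3 - <<'E'
from meas import *
X=cloud(r.snapshot("side"));print("gourd held",circ(sel(X,(.4287,-.2625),.045,.15,.166)))
s=r.snapshot("side");im=s["frame"];X=cloud(s);hsv=cv2.cvtColor(im,cv2.COLOR_BGR2HSV)
m=(hsv[...,1]>90)&(hsv[...,0]<25)&(hsv[...,0]>8);P=X[m&~np.isnan(X[...,0])];print("coaster",circ(sel(P,(.4287,-.2625),.065,-.004,.012)))
E
```

```text
t 31.75 p [ 0.4284 -0.2607  0.1304] yaw 0.19 tilt [0.    0.001] gap 0.0636 gf 66.4 F [-0.5 -0.  -1.6]
units to target (tool xyz): [-0.016  0.002  0.797]
gourd held (array([ 429.6, -265.1,   32.8]), 259, np.float64(157.0))
coaster (array([ 429.2, -264.9,   48.7]), 1117, np.float64(4.5))
```

```bash
python3 -m handwheel '[1,-0.018,0,0.1,0,0,0, 1,-0.018,0,0.3,0,0,0, 1,-0.018,0,0.5,0,0,0, 1,-0.018,0,0.66,0,0,0, 1,-0.018,0,0.74,0,0,0, 1,-0.018,0,0.76,0,0,0, 1,-0.018,0,0.76,0,0,0, 1,-0.018,0,0.76,0,0,0]' >/dev/null
python3 -m handwheel '[1,0,0,0.01,0,0,0, 1,0,0,0.02,0,0,0, 1,0,0,0.02,0,0,0, 1,0,0,0.02,0,0,0]' >/dev/null; python3 s.py "(.4287,-.263,.0347)"
```

```text
t 33.05 p [ 0.4274 -0.2645  0.0373] yaw 0.03 tilt [ 0.0004 -0.    ] gap 0.0634 gf 66.4 F [-0.8  0.2 -1.7]
units to target (tool xyz): [0.013 0.011 0.022]
```

```bash
python3 -m handwheel '[1,0.01,0.01,0.01,0,0,0, 1,0.01,0.01,0.02,0,0,0, 1,0.01,0.01,0.024,0,0,0, 1,0.01,0.01,0.024,0,0,0, 1,0.01,0.01,0.024,0,0,0]' >/dev/null; python3 s.py "(.4287,-.263,.0347)"
```

```text
t 33.55 p [ 0.4289 -0.2632  0.0352] yaw 0.04 tilt [0.0009 0.0007] gap 0.0631 gf 67.0 F [-1.9  2.   5.1]
units to target (tool xyz): [ 0.002 -0.001  0.004]
```

```bash
python3 -m handwheel '[0,0,0,0,0,0,0, 0,0,0,0,0,0,0, 0,0,0,0,0,0,0, 0,0,0,0,0,0,0, 0,0,0,0,0,0,0, 0,0,0,0,0,0,0]' >/dev/null; python3 s.py
python3 -m handwheel '[0,0,0,-0.15,0,0,0, 0,0,0,-0.4,0,0,0, 0,0,0,-0.7,0,0,0, 0,0,0,-0.95,0,0,0]' >/dev/null
python3 -m handwheel '[0,0.15,0,-0.15,0,0,0, 0,0.4,0,-0.25,0,0,0, 0,0.7,0,-0.3,0,0,0, 0,1,0,-0.3,0,0,0]' >/dev/null
python3 -m handwheel '[0,0.35,0,0,0,0,0, 0,0.7,0,0,0,0,0, 0,1,0,0,0,0,0]' >/dev/null
python3 -m handwheel '[0,0.35,0,0,0,0,0, 0,0.7,0,0,0,0,0, 0,1,0,0,0,0,0, 0,1,0,0,0,0,0, 0,1,0,0,0,0,0, 0,1,0,0,0,0,0]' >/dev/null
python3 s.py "(.4222,.1337,.0905)"
python3 - <<'E'
from meas import *
s=r.snapshot("top");X=cloud(s);cv2.imwrite("pics/top2.png",s["frame"])
print("gourd",circ(sel(X,(.4287,-.2625),.045,.082,.096)))
E
```

```text
t 34.15 p [ 0.4284 -0.2634  0.0342] yaw 0.02 tilt [-0.0001  0.    ] gap 0.0855 gf 0.0 F [-0.3  0.   0.4]
t 35.85 p [0.4283 0.0952 0.1842] yaw -0.1 tilt [-0.0001 -0.0008] gap 0.0853 gf 0.0 F [ 0.6 -0.   0.3]
units to target (tool xyz): [ 0.321 -0.052  0.781]
gourd (array([ 428.9, -263.5,   29.8]), 218, np.float64(89.4))
```

View pics/top2.png

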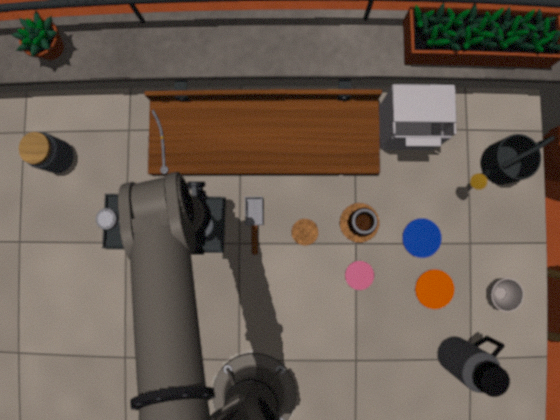

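The gourd stands centred on the coaster at (362,222), measured within about 1 mm. Now the jars go back, wide one first.

```bash
python3 -m handwheel '[0,0.15,-0.03,0,0,0,0, 0,0.32,-0.052,0.1,0,0,0, 0,0.32,-0.052,0.3,0,0,0, 0,0.32,-0.052,0.35,0,0,0, 0,0.32,-0.052,0.35,0,0,0, 0,0.32,-0.052,0.35,0,0,0]' >/dev/null
python3 s.py "(.4222,.1337,.0903)"
```

```text
t 36.5 p [0.4228 0.134  0.1429] yaw -0.11 tilt [0.0011 0.    ] gap 0.0853 gf 0.0 F [0.1 0.1 0.3]
units to target (tool xyz): [-0.003 -0.006  0.439]
```

```bash
python3 -m handwheel '[0,-0.003,-0.005,0.1,0,0,0, 0,-0.003,-0.005,0.2,0,0,0, 0,-0.003,-0.005,0.32,0,0,0, 0,-0.003,-0.005,0.4,0,0,0, 0,-0.003,-0.005,0.435,0,0,0, 0,-0.003,-0.005,0.435,0,0,0, 0,-0.003,-0.005,0.435,0,0,0]' >/dev/null
python3 s.py "(.4222,.1337,.0905)"
python3 -m handwheel '[1,0,0,0,0,0,0, 1,0,0,0,0,0,0, 1,0,0,0,0,0,0, 1,0,0,0,0,0,0, 1,0,0,0,0,0,0, 1,0,0,0,0,0,0, 1,0,0,0,0,0,0]' >/dev/null
python3 s.py
python3 -m handwheel '[1,0,0,-0.1,0,0,0, 1,0,0,-0.25,0,0,0, 1,0,0,-0.45,0,0,0, 1,0,0,-0.65,0,0,0, 1,0,0,-0.8,0,0,0, 1,0,0,-0.8,0,0,0, 1,0,0,-0.8,0,0,0]' >/dev/null
python3 s.py "(.635,.0376,.187)"
```

```text
t 37.2 p [0.4221 0.1348 0.0907] yaw 0.01 tilt [0.0012 0.0005] gap 0.0856 gf 0.0 F [-0.5  0.2  0.7]
units to target (tool xyz): [-0.009  0.001  0.001]
t 37.9 p [0.4224 0.1351 0.0912] yaw 0.03 tilt [0.0021 0.0011] gap 0.0666 gf 67.0 F [-0.   0.8  6. ]
t 38.6 p [0.4207 0.1345 0.1852] yaw 0.03 tilt [-0.0013 -0.0005] gap 0.0664 gf 67.7 F [ 0.1 -0.2 -3.2]
units to target (tool xyz): [-0.808  1.785 -0.017]
```

```bash
python3 -m handwheel '[1,-0.05,0.1,0,0,0,0, 1,-0.12,0.3,0,0,0,0, 1,-0.24,0.55,0,0,0,0, 1,-0.35,0.8,0,0,0,0, 1,-0.43,1,0,0,0,0]' >/dev/null
python3 -m handwheel '[1,-0.1,0.24,0,0,0,0, 1,-0.2,0.46,0,0,0,0, 1,-0.29,0.64,0,0,0,0, 1,-0.36,0.76,0,0,0,0, 1,-0.375,0.785,0,0,0,0, 1,-0.375,0.785,0,0,0,0, 1,-0.375,0.785,0,0,0,0, 1,-0.375,0.785,0,0,0,0]' >/dev/null
python3 s.py "(.635,.0388,.1155)"
```

```text
t 39.9 p [0.6349 0.0392 0.1858] yaw 0.1 tilt [-0.001   0.0009] gap 0.0665 gf 68.0 F [-0.6 -0.2 -2.5]
units to target (tool xyz): [-0.004  0.002  0.586]
```

```bash
python3 -m handwheel '[1,0,0,0.1,0,0,0, 1,0,0,0.25,0,0,0, 1,0,0,0.4,0,0,0, 1,0,0,0.5,0,0,0, 1,0,0,0.55,0,0,0, 1,0,0,0.56,0,0,0, 1,0,0,0.56,0,0,0, 1,0,0,0.56,0,0,0]' >/dev/null
python3 -m handwheel '[1,0,0,0,0,0,0, 1,0,0,0,0,0,0]' >/dev/null; python3 s.py "(.635,.0388,.1155)"
```

```text
t 40.9 p [0.6361 0.0382 0.1195] yaw 0.02 tilt [0.0012 0.0001] gap 0.0668 gf 68.0 F [-0.7  0.1 -2.6]
units to target (tool xyz): [ 0.005 -0.009  0.033]
```

```bash
python3 -m handwheel '[1,0.004,-0.009,0.01,0,0,0, 1,0.004,-0.009,0.02,0,0,0, 1,0.004,-0.009,0.03,0,0,0, 1,0.004,-0.009,0.035,0,0,0, 1,0.004,-0.009,0.035,0,0,0, 1,0.004,-0.009,0.035,0,0,0]' >/dev/null; python3 s.py "(.635,.0388,.1155)"
```

```text
t 41.5 p [0.6345 0.0388 0.1163] yaw 0.03 tilt [0.0003 0.0006] gap 0.0667 gf 68.8 F [-2.9 -0.4  5.7]
units to target (tool xyz): [0.    0.004 0.007]
```

```bash
python3 -m handwheel '[0,0,0,0,0,0,0, 0,0,0,0,0,0,0, 0,0,0,0,0,0,0, 0,0,0,0,0,0,0, 0,0,0,0,0,0,0, 0,0,0,0,0,0,0]' >/dev/null; python3 s.py
python3 -m handwheel '[0,0,0,-0.15,0,0,0, 0,0,0,-0.35,0,0,0, 0,0,0,-0.6,0,0,0, 0,0,0,-0.7,0,0,0, 0,0.1,-0.15,-0.7,0,0,0, 0,0.3,-0.4,-0.7,0,0,0, 0,0.6,-0.74,-0.7,0,0,0]' >/dev/null
python3 -m handwheel '[0,0.3,-0.3,0,0,0,0, 0,0.6,-0.6,0,0,0,0, 0,0.9,-0.9,0,0,0,0, 0,0.99,-1,0,0,0,0, 0,0.99,-1,0,0,0,0, 0,0.99,-1,0,0,0,0, 0,0.99,-1,0,0,0,0]' >/dev/null
python3 s.py "(.4266,.2298,.1055)"
python3 - <<'E'
from meas import *
X=cloud(r.snapshot("top"));print("wide",circ(sel(X,(.634,.037),.045,.144,.156)))
E
```

```text
t 42.1 p [0.6346 0.0386 0.1146] yaw 0.02 tilt [-0.     -0.0001] gap 0.0852 gf 0.0 F [-0.5  0.3 -0.3]
t 43.5 p [0.4303 0.2247 0.1985] yaw -0.16 tilt [ 0.0008 -0.001 ] gap 0.0854 gf 0.0 F [0.1 1.1 0.3]
units to target (tool xyz): [ 0.043 -0.032  0.775]
wide (array([634. ,  38.8,  33. ]), 676, np.float64(150.1))
```

```bash
python3 -m handwheel '[0,0.043,-0.032,0.1,0,0,0, 0,0.043,-0.032,0.25,0,0,0, 0,0.043,-0.032,0.3,0,0,0, 0,0.043,-0.032,0.3,0,0,0, 0,0.043,-0.032,0.3,0,0,0]' >/dev/null
python3 s.py "(.4266,.2298,.1057)"
```

```text
t 44.05 p [0.4255 0.2314 0.1627] yaw -0.02 tilt [ 0.0002 -0.0001] gap 0.0851 gf 0.0 F [-0.7  0.3 -0.4]
units to target (tool xyz): [-0.014  0.009  0.475]
```

```bash
python3 -m handwheel '[0,-0.012,0.009,0.1,0,0,0, 0,-0.012,0.009,0.2,0,0,0, 0,-0.012,0.009,0.32,0,0,0, 0,-0.012,0.009,0.42,0,0,0, 0,-0.012,0.009,0.47,0,0,0, 0,-0.012,0.009,0.47,0,0,0, 0,-0.012,0.009,0.47,0,0,0]' >/dev/null
python3 s.py "(.4266,.2298,.1055)"
python3 -m handwheel '[1,0,0,0,0,0,0, 1,0,0,0,0,0,0, 1,0,0,0,0,0,0, 1,0,0,0,0,0,0, 1,0,0,0,0,0,0, 1,0,0,0,0,0,0, 1,0,0,0,0,0,0]' >/dev/null
python3 s.py
python3 -m handwheel '[1,0,0,-0.1,0,0,0, 1,0,0,-0.25,0,0,0, 1,0,0,-0.45,0,0,0, 1,0,0,-0.65,0,0,0, 1,0,0,-0.8,0,0,0, 1,0,0,-0.8,0,0,0, 1,0,0,-0.8,0,0,0]' >/dev/null
python3 s.py "(.5868,-.0441,.2)"
```

```text
t 44.75 p [0.4265 0.2302 0.1064] yaw 0.02 tilt [0.0004 0.0002] gap 0.0851 gf 0.0 F [0.1 0.6 0.4]
units to target (tool xyz): [-0.004  0.001  0.007]
t 45.45 p [0.4272 0.2306 0.1073] yaw 0.02 tilt [0.0021 0.0014] gap 0.0564 gf 63.9 F [-0.2 -0.4  5.7]
t 46.15 p [0.4255 0.2298 0.2015] yaw 0.03 tilt [-0.0014 -0.0007] gap 0.0566 gf 64.6 F [-0.1 -1.3 -4.2]
units to target (tool xyz): [-2.283  1.343  0.013]
```

```bash
python3 -m handwheel '[1,-0.1,0.02,0,0,0,0, 1,-0.3,0.06,0,0,0,0, 1,-0.55,0.12,0,0,0,0, 1,-0.8,0.2,0,0,0,0]' >/dev/null
python3 -m handwheel '[1,-0.25,0.09,0,0,0,0, 1,-0.5,0.2,0,0,0,0, 1,-0.75,0.34,0,0,0,0, 1,-0.95,0.5,0,0,0,0]' >/dev/null
python3 -m handwheel '[1,-0.18,0.18,0,0,0,0, 1,-0.34,0.36,0,0,0,0, 1,-0.46,0.52,0,0,0,0, 1,-0.53,0.63,0,0,0,0, 1,-0.53,0.64,0,0,0,0, 1,-0.53,0.64,0,0,0,0, 1,-0.53,0.64,0,0,0,0, 1,-0.53,0.64,0,0,0,0]' >/dev/null
python3 s.py "(.5868,-.0437,.1315)"
```

```text
t 47.75 p [ 0.5863 -0.0425  0.202 ] yaw 0.09 tilt [-0.0011  0.0008] gap 0.0565 gf 64.8 F [ 0.7  0.2 -3.2]
units to target (tool xyz): [-0.011  0.005  0.588]
```

```bash
python3 -m handwheel '[1,-0.01,0,0.1,0,0,0, 1,-0.01,0,0.25,0,0,0, 1,-0.01,0,0.4,0,0,0, 1,-0.01,0,0.5,0,0,0, 1,-0.01,0,0.55,0,0,0, 1,-0.01,0,0.56,0,0,0, 1,-0.01,0,0.56,0,0,0, 1,-0.01,0,0.56,0,0,0]' >/dev/null
python3 -m handwheel '[1,0,0,0,0,0,0, 1,0,0,0,0,0,0]' >/dev/null; python3 s.py "(.5868,-.0437,.1315)"
```

```text
t 48.75 p [ 0.5876 -0.0446  0.1357] yaw 0.03 tilt [0.0012 0.0001] gap 0.0568 gf 64.9 F [-0.  -0.2 -3. ]
units to target (tool xyz): [ 0.007 -0.007  0.035]
```

```bash
python3 -m handwheel '[1,0.008,-0.007,0.01,0,0,0, 1,0.008,-0.007,0.02,0,0,0, 1,0.008,-0.007,0.03,0,0,0, 1,0.008,-0.007,0.038,0,0,0, 1,0.008,-0.007,0.038,0,0,0, 1,0.008,-0.007,0.038,0,0,0]' >/dev/null; python3 s.py "(.5868,-.0437,.1315)"
```

```text
t 49.35 p [ 0.5865 -0.0435  0.1323] yaw 0.03 tilt [0.0008 0.0007] gap 0.0564 gf 66.0 F [-3.3  1.3  6.6]
units to target (tool xyz): [-0.002  0.003  0.007]
```

```bash
python3 -m handwheel '[0,0,0,0,0,0,0, 0,0,0,0,0,0,0, 0,0,0,0,0,0,0, 0,0,0,0,0,0,0, 0,0,0,0,0,0,0, 0,0,0,0,0,0,0]' >/dev/null; python3 s.py
python3 -m handwheel '[0,0,0,-0.15,0,0,0, 0,0,0,-0.35,0,0,0, 0,0,0,-0.6,0,0,0, 0,0,0,-0.8,0,0,0, 0,0,-0.1,-0.8,0,0,0, 0,0.1,-0.3,-0.8,0,0,0, 0,0.35,-0.5,-0.8,0,0,0]' >/dev/null
python3 -m handwheel '[0,0.35,-0.2,0,0,0,0, 0,0.7,-0.35,0,0,0,0, 0,1,-0.5,0,0,0,0]' >/dev/null
python3 -m handwheel '[0,0.35,-0.1,0,0,0,0, 0,0.7,-0.2,0,0,0,0, 0,1,-0.3,0,0,0,0]' >/dev/null
python3 -m handwheel '[0,0.3,0,0,0,0,0, 0,0.6,0,0,0,0,0, 0,0.7,0,0,0,0,0, 0,0.7,0,0,0,0,0, 0,0.7,0,0,0,0,0, 0,0.7,0,0,0,0,0]' >/dev/null
python3 s.py "(.429,.3245,.145)"
python3 - <<'E'
from meas import *
X=cloud(r.snapshot("top"));print("med",circ(sel(X,(.587,-.044),.045,.158,.17)))
E
```

```text
t 49.95 p [ 0.5863 -0.0436  0.1304] yaw 0.02 tilt [-0.0001 -0.    ] gap 0.0855 gf 0.0 F [ 0.6 -0.2 -0.3]
t 51.85 p [0.4311 0.3199 0.2266] yaw -0.18 tilt [ 0.0004 -0.0012] gap 0.0852 gf 0.0 F [0.9 0.3 0.5]
units to target (tool xyz): [ 0.039 -0.018  0.68 ]
med (array([587.6, -43.1,  28.8]), 539, np.float64(164.1))
```

Medium is back within 1 mm (587.1, −43.1 before). Now the slim jar.

```bash
python3 -m handwheel '[0,0.039,-0.018,0.1,0,0,0, 0,0.039,-0.018,0.25,0,0,0, 0,0.039,-0.018,0.35,0,0,0, 0,0.039,-0.018,0.4,0,0,0, 0,0.039,-0.018,0.4,0,0,0, 0,0.039,-0.018,0.4,0,0,0]' >/dev/null
python3 s.py "(.429,.3245,.1195)"
```

```text
t 52.5 p [0.4283 0.327  0.1788] yaw 0.01 tilt [0.0005 0.0003] gap 0.0856 gf 0.0 F [0.5 0.3 0.5]
units to target (tool xyz): [-0.021  0.005  0.494]
```

```bash
python3 -m handwheel '[0,-0.018,0.005,0.1,0,0,0, 0,-0.018,0.005,0.2,0,0,0, 0,-0.018,0.005,0.32,0,0,0, 0,-0.018,0.005,0.42,0,0,0, 0,-0.018,0.005,0.49,0,0,0, 0,-0.018,0.005,0.49,0,0,0, 0,-0.018,0.005,0.49,0,0,0]' >/dev/null
python3 s.py "(.429,.3245,.1195)"
python3 -m handwheel '[1,0,0,0,0,0,0, 1,0,0,0,0,0,0, 1,0,0,0,0,0,0, 1,0,0,0,0,0,0, 1,0,0,0,0,0,0, 1,0,0,0,0,0,0, 1,0,0,0,0,0,0, 1,0,0,0,0,0,0]' >/dev/null
python3 s.py
python3 -m handwheel '[1,0,0,-0.1,0,0,0, 1,0,0,-0.25,0,0,0, 1,0,0,-0.45,0,0,0, 1,0,0,-0.65,0,0,0, 1,0,0,-0.8,0,0,0, 1,0,0,-0.8,0,0,0, 1,0,0,-0.8,0,0,0]' >/dev/null
python3 s.py "(.6445,-.1124,.215)"
```

```text
t 53.2 p [0.4288 0.3249 0.1197] yaw 0.02 tilt [ 0.0001 -0.    ] gap 0.0853 gf 0.0 F [-1. -0.  1.]
units to target (tool xyz): [-0.003  0.002  0.001]
t 54.0 p [0.4294 0.3253 0.1206] yaw 0.02 tilt [0.0017 0.0014] gap 0.0465 gf 61.6 F [ 0.7 -0.3  6. ]
t 54.7 p [0.428  0.3245 0.215 ] yaw 0.03 tilt [-0.0013 -0.0009] gap 0.0463 gf 61.8 F [-0.1 -0.1 -1.2]
units to target (tool xyz): [-3.641e+00  1.803e+00  1.000e-03]
```

```bash
python3 -m handwheel '[1,-0.1,0,0,0,0,0, 1,-0.35,0,0,0,0,0, 1,-0.62,0,0,0,0,0, 1,-0.9,0,0,0,0,0]' >/dev/null
python3 -m handwheel '[1,-0.3,0,0,0,0,0, 1,-0.6,0,0,0,0,0, 1,-0.9,0,0,0,0,0]' >/dev/null
python3 -m handwheel '[1,-0.3,0,0,0,0,0, 1,-0.6,0,0,0,0,0, 1,-0.9,0,0,0,0,0]' >/dev/null
python3 -m handwheel '[1,-0.28,0.02,0,0,0,0, 1,-0.52,0.06,0,0,0,0, 1,-0.72,0.14,0,0,0,0, 1,-0.86,0.25,0,0,0,0, 1,-0.93,0.4,0,0,0,0, 1,-0.94,0.6,0,0,0,0, 1,-0.94,0.8,0,0,0,0]' >/dev/null
python3 -m handwheel '[1,0,0.25,0,0,0,0, 1,0,0.5,0,0,0,0, 1,0,0.75,0,0,0,0, 1,0,0.9,0,0,0,0, 1,0,0.99,0,0,0,0, 1,0,0.99,0,0,0,0, 1,0,0.99,0,0,0,0, 1,0,0.99,0,0,0,0]' >/dev/null
python3 s.py "(.6445,-.112,.1447)"
```

```text
t 57.2 p [ 0.6422 -0.1124  0.2153] yaw -0.05 tilt [-0.0018  0.0003] gap 0.0466 gf 62.1 F [-0.3 -0.1 -1.6]
units to target (tool xyz): [0.004 0.02  0.588]
```

```bash
python3 -m handwheel '[1,0,0.01,0.1,0,0,0, 1,0,0.01,0.25,0,0,0, 1,0,0.01,0.4,0,0,0, 1,0,0.01,0.5,0,0,0, 1,0,0.01,0.55,0,0,0, 1,0,0.01,0.56,0,0,0, 1,0,0.01,0.56,0,0,0, 1,0,0.01,0.56,0,0,0]' >/dev/null
python3 -m handwheel '[1,0,0,0,0,0,0, 1,0,0,0,0,0,0]' >/dev/null; python3 s.py "(.6445,-.112,.1447)"
```

```text
t 58.2 p [ 0.6452 -0.112   0.1492] yaw 0.03 tilt [ 0.0012 -0.0002] gap 0.0465 gf 62.1 F [ 0.1 -0.7 -1.8]
units to target (tool xyz): [-0.    -0.006  0.037]
```

```bash
python3 -m handwheel '[1,0,-0.006,0.01,0,0,0, 1,0,-0.006,0.02,0,0,0, 1,0,-0.006,0.03,0,0,0, 1,0,-0.006,0.038,0,0,0, 1,0,-0.006,0.038,0,0,0, 1,0,-0.006,0.038,0,0,0]' >/dev/null; python3 s.py "(.6445,-.112,.1447)"
```

```text
t 58.8 p [ 0.6442 -0.1122  0.1457] yaw 0.02 tilt [ 0.0011 -0.0002] gap 0.0465 gf 63.0 F [-1.4  0.5  5.5]
units to target (tool xyz): [0.002 0.002 0.008]
```

Contact; release, lift clear and check.

```bash
python3 -m handwheel '[0,0,0,0,0,0,0, 0,0,0,0,0,0,0, 0,0,0,0,0,0,0, 0,0,0,0,0,0,0, 0,0,0,0,0,0,0, 0,0,0,0,0,0,0]' >/dev/null; python3 s.py
python3 -m handwheel '[0,0,0,-0.15,0,0,0, 0,0,0,-0.35,0,0,0, 0,0,0,-0.6,0,0,0, 0,0,0,-0.9,0,0,0, 0,0,-0.1,-0.9,0,0,0, 0,0,-0.35,-0.9,0,0,0, 0,0,-0.65,-0.9,0,0,0, 0,0,-0.95,-0.9,0,0,0]' >/dev/null
python3 -m handwheel '[0,0,-0.3,0,0,0,0, 0,0,-0.6,0,0,0,0, 0,0,-0.9,0,0,0,0, 0,0,-0.9,0,0,0,0, 0,0,-0.9,0,0,0,0, 0,0,-0.9,0,0,0,0]' >/dev/null
python3 s.py
python3 - <<'E'
from meas import *
s=r.snapshot("side");cv2.imwrite("pics/side3.png",s["frame"]);S=cloud(s)
s=r.snapshot("top");cv2.imwrite("pics/top3.png",s["frame"]);T=cloud(s)
for n,X in(("top",T),("side",S)):
  for k,c,z in(("wide",(.634,.037),.15),("med",(.587,-.044),.164),("slim",(.6446,-.113),.178),("gourd",(.4287,-.2625),.089)):
    P=sel(X,c,.045,z-.007,z+.006); print(n,k,circ(P) if len(P)>20 else len(P))
E
```

```text
t 59.4 p [ 0.6441 -0.1119  0.1438] yaw 0.02 tilt [-0.0001  0.    ] gap 0.0855 gf 0.0 F [-0.2 -0.1  0.4]
t 60.8 p [ 0.4232 -0.1118  0.2523] yaw 0.05 tilt [ 0.0016 -0.0004] gap 0.0855 gf 0.0 F [0.5 0.5 0.9]
top wide (array([633.7,  39. ,  33.4]), 681, np.float64(150.2))
top med (array([587.3, -43.4,  28.8]), 540, np.float64(164.1))
top slim (array([ 644.9, -112.2,   23.8]), 368, np.float64(177.8))
top gourd (array([ 428.8, -263. ,   29.6]), 218, np.float64(89.5))
side wide (array([635.2,  35.4,  34.6]), 406, np.float64(150.4))
side med (array([587.5, -45.7,  29.8]), 363, np.float64(164.1))
side slim (array([ 645.5, -115.2,   24.1]), 266, np.float64(178.0))
side gourd (array([ 429.1, -266.9,   30. ]), 259, np.float64(88.8))
```

View pics/side3.png

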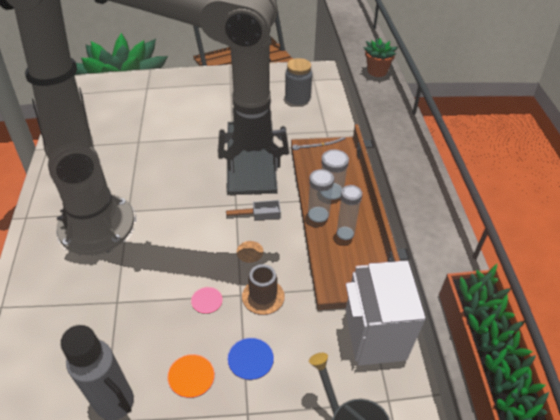

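View pics/top3.png

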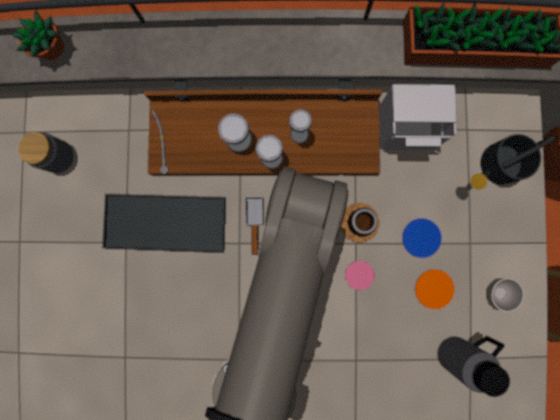

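All three jars are upright on their spots (side view caps at (335,160), (321,178), (351,193)). The gourd is on the coaster at (262,285), and the scoop and bombilla have not moved. Handing in.

```bash
python3 -c "from bench import r; print(r.sign_off())"
```

```text
the job is handed in; nothing more can be done
None
```

The job is handed in after about 61 s of robot time: the gourd stands in the middle of the cork coaster (measured within 1 mm), all three jars are back upright within about 1 mm of their original spots, and the bombilla and scoop look undisturbed.

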